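Slide a coated plate out over the weighing boat

ROBOT

A 7-joint arm with a two-finger parallel gripper is mounted at the origin on a cart in front of the work surface, level with it; the furniture and walls round the work are solid. World frame = base frame: x ahead of the robot, y to its left, z up, the work surface at z = 0. Lengths are in mm, angles in rad, forces in N, time in s.
With the tool pointing down it reaches from about 350 to 900 mm from the base axis. Payload 7.2 kg.
Tool frame: the origin (TCP) lies on the centre line of the jaws, within the pads' length; the fingertips stand 25 mm ahead of it and the grasp point (between the pads) lies 6 mm ahead of it; z points along the fingers, y is the line along which they close (so a half turn about z gives the same grasp; the last joint's range is limited). The gripper opens to 88 mm and grips with 3 to 60 N. Pads are 20 mm wide; open, the fingers measure 115 mm over their backs; the gripper's body (75 mm by 178 mm) begins 61 mm behind the grasp point.
Start: joints at [-1.271, 0.411, -0.013, 1.596, 0.006, 1.134, -0.082], TCP at [224.736, 583.2, 247.653] pointing down, gripper open.
Joint ranges: [-2.95, 2.95], [-0.29, 1.99], [-1.47, 1.44], [0.14, 2.54], [-1.03, 4.17], [0.13, 1.85], [-2.86, 2.86]. Speed limits (rad/s): [2.39, 2.39, 3.01, 3.01, 3.14, 3.14, 3.14].

INTERFACE

Orientations are given as a unit quaternion [x, y, z, w].
In Python, from workcell import telemetry, eyes, job_done gives the robot as it stands.
- The arm moves only by the shell command python3 -m creep 'ROWS' [FORCE]. ROWS is JSON, a list of rows, each a list of 3 entries, a list of its own where there are three numbers: the finger opening in mm, from 0 to 87.8, then the shift along the tool's x, y, z in mm, then the turn about the tool's z in rad. A call has 1 to 5 rows; each row shifts and turns the commanded pose from where the row before left it, along the tool's axes as they then stand; what a row does not reach is not made up. A row lasts 1/12 s, in which the tool goes at most 41.7 mm and 7.16 degrees, less where a joint would pass 70% of its speed; a pose out of reach is approached as far as the arm can. A call with a gripper value outside its range is refused whole. The fingers move at their own pace and stop on an object; FORCE is the grip in N (left out, the last holds). Time passes only in rows, so rows that do not move let the fingers close. It gives the time, the measured TCP pose, the force, the opening and the grip force at its end, in the units of the state.
- telemetry.state(): the state, without advancing time (a new reading comes with each control period).
- eyes.snapshot(name): name is "scene" or "top" or "wrist"; returns (picture, depth): 384x512x3 uint8, red, green, blue; 384x512 float32, mm along the optical axis (not along the pixel's ray), 0 where there is no reading.
- eyes.calibration(name): a dict with "K" (3x3 intrinsics, pixels), "rvec" (rotation vector, rad) and "tvec" (3), from world to camera coordinates, as OpenCV has them. Camera axes: x right, y down, z forward; pixel columns grow to the right and rows downward; lengths in mm; the calibration is good to about 2 mm. A picture is of the moment at which its call begins: read the wrist's pose just before it. calibration takes no time and is no camera call; for the wrist camera it gives the pose at the moment of the call.
- job_done(): hands the job in; it is judged then, once.
The state is a dict: "time": time; "joints": joint angles; "joint_vel": joint speeds; "joint_efforts": joint torques, N m; "position": TCP position; "tcp_rot": TCP orientation; "contact_force": force on the tool from outside, world axes, zero at the start; "moment": the same for the moment, N m; "grip_width": finger opening in mm; "finger_force": force on a finger pad.
Only numpy, scipy, OpenCV 4.12 (cv2) and the standard library are available. Lean on these libraries where they do the work, as an engineer would, in place of code of your own. Each camera call takes 0.05 s, during which the arm holds its last target. There are 200 camera calls.

TASK

Push the thin white-coated plate along the top of the metal block, without gripping or lifting it, towards the end of the block where the weighing boat stands, until about a third of the plate's length hangs out over the boat, ready for its coating to be scraped off into it. Leave the plate flat on the block, square to the block's end, its overhanging end centred over the boat as seen across the block, and do not disturb the boat, the petri dish, the vial or the crucible.

Things in the scene. Friction and masses are not known exactly. Their poses are not given: they have to be found in the camera images.
- plate: Thin rectangular glass plate with a white coating on top, 60 (x) x 100 (y) x 6 (z) mm, 80 g nominal, lying loose and flat on the block. Origin: centre of its underside; x across its width, y along its length, z up. It starts wholly on the block, turned up to 0.25 rad from the block's length.
- plate_end_left (a point): Middle of the plate's end at its own +y, at half thickness (50 mm from the plate's centre).
- plate_end_right (a point): Middle of the plate's end at its own -y, at half thickness (50 mm from the plate's centre).
- block: Dark grey steel work block, 90 (x) x 200 (y) x 40 (z) mm, fixed to the worktop; flat top 40 mm up, no rims. Origin: centre of its underside; y along its length (to the robot's left, turned up to 0.35 rad); its ends are at y = +100 and -100 mm. (The hood's solid side post stands to the left, beyond about y = +0.33 m, x = 0.40 m from the robot's base: keep the arm clear of it.)
- weighing_boat: Square, shallow, open white plastic weighing boat, 62 x 62 x 13 mm, loose on the worktop close to one end of the block (either end), about 9 to 13 mm clear of it; its centre is about 142 mm from the block's centre along the block and within 6 mm of its middle line. Origin: centre of its underside.
- petri_dish: Round glass petri dish with lid, 66 mm across, 14 mm high, loose on the worktop close to the other end of the block. Origin: centre of its underside.
- vial: Clear glass sample vial, 22 mm diameter, 50 mm tall, standing loose on the worktop beside the block's far (+x) long side. Origin: centre of its underside.
- crucible: White porcelain crucible, 34 mm across, 30 mm tall, standing loose on the worktop beside the block's far (+x) long side. Origin: centre of its underside.
There are look-alikes about, which are no part of the job. What is shaped like the weighing_boat but yellow is not meant.

How it is judged (in metres and radians):
At the end, for the whole second after the job is handed in: The plate rests flat on the block (tilt under 0.05 rad, at rest), square to it within 0.15 rad, and the middle of its end on the weighing boat's side overhangs that end of the block by 33 mm, give or take 10 mm, and lies within 25 mm of the block's middle line (((y of weighing_boat in the frame of block above 0 m and y of plate_end_left in the frame of block between 0.123 and 0.143 m and x of plate_end_left in the frame of block between -0.025 and 0.025 m) or (y of weighing_boat in the frame of block below 0 m and y of plate_end_right in the frame of block between -0.143 and -0.123 m and x of plate_end_right in the frame of block between -0.025 and 0.025 m)) and angle between the y axis of plate and the y axis of block, either way round below 0.15 rad and z of plate in the frame of block between 0.036 and 0.043 m and angle between plate's own z axis and vertical below 0.05 rad and linear speed of plate below 0.01 m/s); the robot touches nothing.
It fails at once if the plate is lifted off the block (underside's centre more than 8 mm above the block's top) (z of plate in the frame of block above 0.048 m).
It fails at once if the plate is tipped by more than 0.2 rad (angle between plate's own z axis and vertical above 0.2 rad).
It fails at once if the weighing boat or the petri dish is moved by more than 15 mm or tipped by more than 0.5 rad (distance of any of weighing_boat, petri_dish from where it was at the start of the episode above 0.015 m or angle between any of weighing_boat, petri_dish's own z axis and vertical above 0.5 rad).
It fails at once if the vial or the crucible is moved by more than 15 mm or tipped by more than 0.5 rad (distance of any of vial, crucible from where it was at the start of the episode above 0.015 m or angle between any of vial, crucible's own z axis and vertical above 0.5 rad).
It also fails if it takes over 40 s, if anything falls off the work surface, if the arm or the gripper's body presses on something with over 40 N, if the wrist force passes 120 N, or if a joint passes its speed limit or range.

## Working session

There is one attempt and no reset: what is moved stays moved. The work goes in short steps, Python scripts to look and compute and a shell command to move; the robot and the scene stay as the last step left them, time stands still between calls to the robot, and variables do not carry over. Pictures are saved under pics/ and viewed, at most 10 in all, crops included, and the job is handed in when it is done.

```bash
mkdir -p pics; cat > h.py <<'E'
import numpy as np, cv2
from workcell import telemetry, eyes, job_done
def cal(n):
    c=eyes.calibration(n); return np.array(c["K"],float),cv2.Rodrigues(np.array(c["rvec"],float))[0],np.array(c["tvec"],float).ravel()
def ray(px,z,c):
    K,R,t=c; d=(np.linalg.inv(K)@np.c_[np.atleast_2d(px).astype(float),np.ones(len(np.atleast_2d(px)))].T)
    d=R.T@d; o=-R.T@t; s=(z-o[2])/d[2]; return (o[:,None]+d*s).T
E
python3 - <<'E'
from h import *
s=telemetry.state(); print(s)
for n in ("top","scene"):
    p,d=eyes.snapshot(n); cv2.imwrite(f"pics/{n}0.png",p[:,:,::-1]); np.savez(f"{n}0.npz",p=p,d=d)
    K,R,t=cal(n); print(n,K.round(1).tolist(),(-R.T@t).round(0),R[2].round(2))
E
```

```text
{'time': 0.0, 'joints': array([-1.27122232,  0.41189918, -0.01273695,  1.59703318,  0.00560787,
        1.1342723 , -0.08221907]), 'joint_vel': array([-0.00013593,  0.00071761,  0.00062171,  0.00063278,  0.00096613,
       -0.00042039,  0.00024075]), 'joint_efforts': array([ 9.43888381e-05, -5.87937677e+01,  6.41294941e-01, -2.91075683e+01,
       -5.39698137e-02,  1.83490635e-02,  1.40096022e-04]), 'position': array([224.57299216, 582.77196283, 246.81379646]), 'tcp_rot': array([ 1.82836780e-01,  9.83142966e-01, -7.82956316e-04, -9.03539582e-05]), 'contact_force': array([-0.4024803 ,  0.29054628, -0.13638304]), 'moment': array([-0.00789729,  0.02721661, -0.04118162]), 'finger_force': 0.0, 'grip_width': 87.79506309732352}
top [[355.6, 0.0, 260.0], [0.0, 355.6, 185.7], [0.0, 0.0, 1.0]] [565. -39. 894.] [ 0.08 -0.   -1.  ]
scene [[491.9, 0.0, 258.2], [0.0, 491.9, 188.6], [0.0, 0.0, 1.0]] [  0. 283. 588.] [ 0.7  -0.39 -0.59]
```

View pics/top0.png

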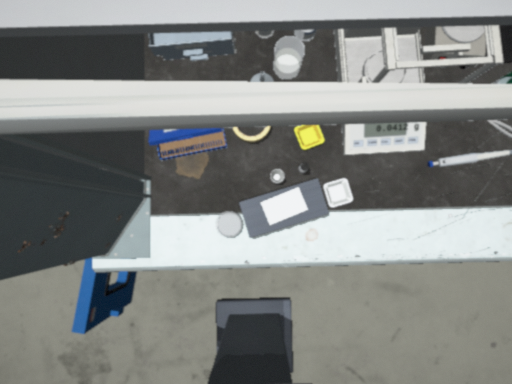

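View pics/scene0.png

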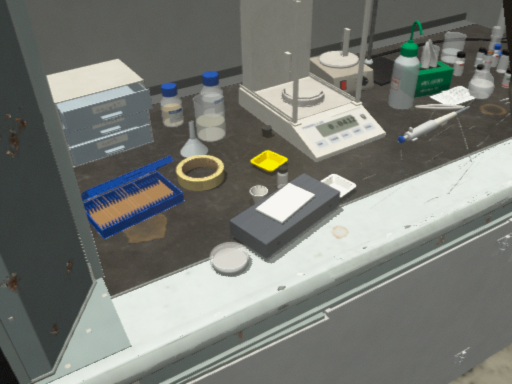

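The top view shows the block around (284,207) with the white plate on it around (284,206). The white boat is at the right end (339,192), the petri dish at the left end (230,224), and the crucible and vial at (278,176) and (304,169). So the plate has to go to −y. Next I'll measure the corners.

```bash
cat >> h.py <<'E'
def corners(m,seed):
    n,l,st,ce=cv2.connectedComponentsWithStats(m.astype(np.uint8)); 
    k=l[seed[1],seed[0]]; c=max(cv2.findContours((l==k).astype(np.uint8),cv2.RETR_EXTERNAL,cv2.CHAIN_APPROX_NONE)[0],key=cv2.contourArea)
    return c,st[k]
def rect(c,z,ca):
    P=ray(c.reshape(-1,2),z,ca)[:,:2].astype(np.float32); (x,y),(w,h),a=cv2.minAreaRect(P)
    a=np.radians(a)
    if h>w: a+=np.pi/2; w,h=h,w   # long axis dir
    a=(a-np.pi/2+np.pi/2)%np.pi-np.pi/2  # yaw of long axis from world y
    return np.array([x,y]),w,h,a
def measure(n,p,seedp=None):
    ca=cal(n); g=p.astype(int); mn=g.min(2); mx=g.max(2); sat=mx-mn
    r={}
    for k,(w,z) in dict(plate=([0],46),block=([0],40)).items():
        pass
    return ca,g,mn,mx,sat
E
python3 - <<'E'
from h import *
for n,sp,sb in(("top",(284,206),(250,220)),("scene",(290,203),(262,228))):
    p=np.load(n+"0.npz")["p"]; ca,g,mn,mx,sat=measure(n,p)
    print(n,p[sp[1],sp[0]],p[sb[1],sb[0]])
    wm=mn>175
    c,st=corners(wm,sp); print("plate",st,rect(c,46,ca))
    b=p[sb[1],sb[0]].astype(int); bm=(abs(g-b).max(2)<14)|0
    lab=np.zeros(wm.shape,np.uint8); cv2.drawContours(lab,[c],-1,1,-1); 
    bm=(bm.astype(bool)|(cv2.dilate(lab,np.ones((5,5)))>0))
    bm=cv2.morphologyEx(bm.astype(np.uint8),cv2.MORPH_OPEN,np.ones((5,5)))
    c,st=corners(bm,sb); print("block",st,rect(c,40,ca))
    v=p[:,:,::-1].copy(); cv2.drawContours(v,[c],-1,(0,0,255),1); 
    cv2.imwrite(f"pics/{n}b.png",cv2.resize(v[130:280,200:380],None,fx=4,fy=4,interpolation=0))
ca=cal("top")
print(ray([(339,192)],13,ca),ray([(230,224)],14,ca),ray([(278,176)],30,ca),ray([(304,169)],50,ca))
E
```

```text
top [241 243 244] [119 126 137]
plate [ 260  187   48   38 1054] (array([588.17938232, -98.2796936 ]), 100.2900390625, 59.6403923034668, np.float64(0.35956632839239844))
block [ 241  181   87   56 2975] (array([582.29956055, -97.83303833]), 197.12059020996094, 91.19255828857422, np.float64(0.2657320278465991))
scene [247 245 241] [111 114 117]
plate [ 256  183   59   39 1133] (array([586.80957031, -98.78013611]), 100.20698547363281, 59.26679229736328, np.float64(0.3607156155608222))
block [ 233  175  103   68 3384] (array([585.31494141, -97.13196564]), 197.34439086914062, 94.26848602294922, np.float64(0.2726723588054001))
[[ 618.77606043 -238.94686698   13.        ]] [[547.1647722   33.18401673  14.        ]] [[660.9475762  -87.75615351  30.        ]] [[ 673.87631074 -149.35088798   50.        ]]
```

View pics/topb.png

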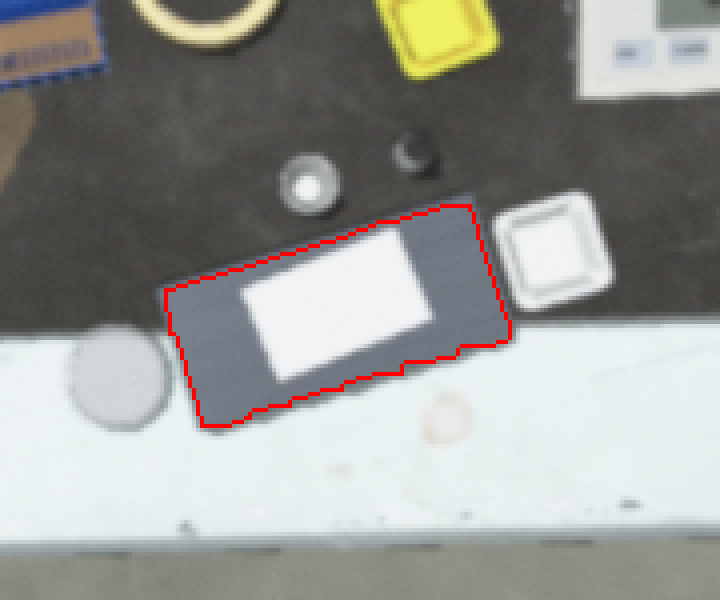

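```bash
cat >> h.py <<'E'
from scipy.spatial.transform import Rotation as Ro
def plan(tgt,turn=0,n=None):
    s=telemetry.state(); R=Ro.from_quat(s["tcp_rot"]).as_matrix(); d=np.array(tgt,float)-s["position"]
    n=n or int(max(np.ceil(np.linalg.norm(d)/40),np.ceil(abs(turn)/.12),1)); out=[]
    for i in range(n):
        Rk=R@Ro.from_euler("z",turn*i/n).as_matrix(); out.append(((Rk.T@d/n).round(1).tolist(),round(turn/n,3)))
    print(out)
E
python3 -c "
from h import *
plan((240,330,247))"
```

```text
[([-15.0, -32.9, 0.0], 0.0), ([-15.0, -32.9, 0.0], 0.0), ([-15.0, -32.9, 0.0], 0.0), ([-15.0, -32.9, 0.0], 0.0), ([-15.0, -32.9, 0.0], 0.0), ([-15.0, -32.9, 0.0], 0.0), ([-15.0, -32.9, 0.0], 0.0)]
```

```bash
python3 -m creep '[[60,[-15,-33,0],0],[30,[-15,-33,0],0],[30,[-15,-33,0],0],[30,[-15,-33,0],0],[30,[-15,-33,0],0]]'
python3 -m creep '[[30,[-15,-33,0],0],[30,[-15,-33,0],0]]'
python3 -c "
from h import *
plan((340,120,240),.45)"
```

```text
time: 0.52
position: [235.2, 400.3, 247.1]
tcp_rot: [0.183, 0.983, -0.0, -0.0]
contact_force: [1.2, -1.2, -0.2]
grip_width: 58.0
finger_force: 0.0
time: 0.68
position: [239.4, 327.9, 247.3]
tcp_rot: [0.183, 0.983, -0.0, -0.0]
contact_force: [0.9, -0.1, 0.3]
grip_width: 44.7
finger_force: 0.0
[([-28.1, -26.3, 1.2], 0.075), ([-30.0, -24.1, 1.2], 0.075), ([-31.7, -21.8, 1.2], 0.075), ([-33.3, -19.4, 1.2], 0.075), ([-34.6, -16.8, 1.2], 0.075), ([-35.8, -14.2, 1.2], 0.075)]
```

```bash
python3 -m creep '[[30,[-28,-26,1],0.075],[30,[-30,-24,1],0.075],[30,[-32,-22,1],0.075],[30,[-33,-19,1],0.075],[30,[-35,-17,1],0.075]]'
python3 -m creep '[[30,[-36,-14,1],0.075],[30,[0,0,0],0]]'
python3 -c "
from h import *
plan((561.5,-17,160),.485)"
```

```text
time: 1.1
position: [324.1, 155.1, 242.7]
tcp_rot: [0.364, 0.931, 0.0, -0.0]
contact_force: [0.6, 1.2, 0.6]
grip_width: 30.0
finger_force: 0.0
time: 1.27
position: [342.7, 116.5, 241.6]
tcp_rot: [0.403, 0.915, -0.0, 0.0]
contact_force: [0.1, -0.7, -0.1]
grip_width: 30.2
finger_force: 0.0
[([-35.2, 10.2, 11.7], 0.069), ([-34.4, 12.6, 11.7], 0.069), ([-33.4, 14.9, 11.7], 0.069), ([-32.3, 17.2, 11.7], 0.069), ([-31.0, 19.4, 11.7], 0.069), ([-29.6, 21.5, 11.7], 0.069), ([-28.1, 23.5, 11.7], 0.069)]
```

```bash
python3 -m creep '[[30,[-35,10,12],0.07],[30,[-34,13,12],0.07],[30,[-33,15,12],0.07],[30,[-32,17,12],0.07],[30,[-31,19,12],0.07]]'
python3 -m creep '[[30,[-30,22,12],0.07],[30,[-28,23,12],0.065],[30,[0,0,0],0],[30,[0,0,0],0]]'
cat >> h.py <<'E'
C=np.array([584,-99.]); A=.268; U=np.array([-np.sin(A),np.cos(A)]); V=np.array([np.cos(A),np.sin(A)])
def blk(p): d=np.array(p)[:2]-C; return (d@V).round(1),(d@U).round(1)
E
python3 - <<'E'
from h import *
s=telemetry.state(); R=Ro.from_quat(s["tcp_rot"]).as_matrix(); x=R[:,0]
print(s["position"],blk(s["position"]),"yaw err",np.arctan2(x[0]*U[1]-x[1]*U[0],x[:2]@U))
p,d=eyes.snapshot("wrist"); cv2.imwrite("pics/w1.png",p[:,:,::-1])
p,d=eyes.snapshot("scene"); cv2.imwrite("pics/s1.png",p[:,:,::-1])
p,d=eyes.snapshot("top"); cv2.imwrite("pics/t1.png",p[:,:,::-1])
E
```

```text
time: 1.68
position: [498.4, 28.7, 180.9]
tcp_rot: [0.552, 0.834, 0.0, 0.0]
contact_force: [-0.2, 1.4, 0.5]
grip_width: 30.0
finger_force: 0.0
time: 2.02
position: [560.1, -9.8, 155.7]
tcp_rot: [0.607, 0.795, -0.002, -0.001]
contact_force: [-0.2, 0.6, 0.2]
grip_width: 30.0
finger_force: 0.0
[560.0713166   -9.78910608 155.71768296] (np.float64(0.5), np.float64(92.4)) yaw err 0.0019246498581198953
```

View pics/s1.png

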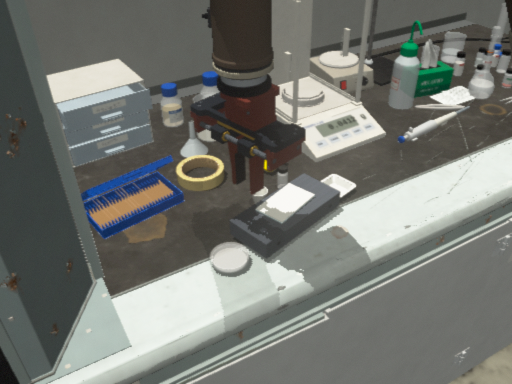

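View pics/w1.png

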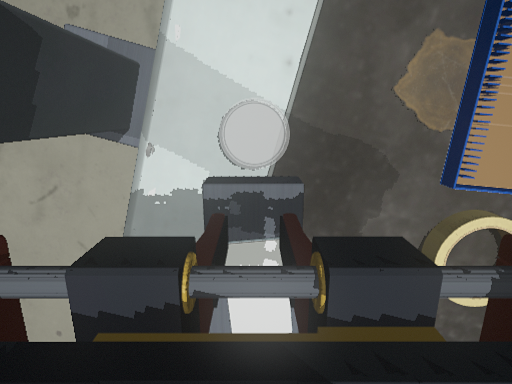

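The scene view shows the gripper above the block's left half. In the wrist view, the block's end is level at row 180 and the petri dish (254,135) is beyond it. The plate is clear below, so I'll descend.

```bash
python3 -m creep '[[30,[-14,0,10],0],[30,[0,0,30],0],[30,[0,0,25],0],[30,[0,0,10],0],[30,[0,0,0],0]]'
python3 -m creep '[[30,[0,0,4],0],[30,[0,0,4],0],[30,[0,0,3],0],[30,[0,0,0],0],[30,[0,0,0],0]]'
```

```text
time: 2.58
position: [561.9, -20.8, 81.4]
tcp_rot: [0.606, 0.796, -0.001, -0.001]
contact_force: [0.4, -0.8, -0.3]
grip_width: 30.1
finger_force: 0.0
time: 3.0
position: [564.0, -21.9, 72.1]
tcp_rot: [0.606, 0.795, 0.0, 0.0]
contact_force: [0.0, 0.4, -0.3]
grip_width: 29.7
finger_force: 0.0
```

```bash
python3 -m creep '[[30,[0,0,2],0],[30,[0,0,2],0],[30,[0,0,0],0],[30,[0,0,0],0],[30,[0,0,0],0]]'
python3 -c "
from h import *
print(blk(telemetry.state()['position']),telemetry.state()['position'])"
```

```text
time: 3.42
position: [563.7, -22.0, 67.6]
tcp_rot: [0.606, 0.795, -0.0, -0.0]
contact_force: [-0.6, 0.5, 0.4]
grip_width: 30.0
finger_force: 0.0
(np.float64(0.8), np.float64(79.6)) [563.70328946 -22.01405359  67.6455241 ]
```

```bash
python3 -m creep '[[30,[-7,0,0],0],[30,[-7,0,0],0],[30,[-5,0,0],0],[30,[-5,0,0],0],[30,[-5,0,0],0]]'
python3 -m creep '[[30,[-5,0,0],0],[30,[-5,0,0],0],[30,[-5,0,0],0],[30,[-5,0,0],0],[30,[-5,0,0],0]]'
python3 -m creep '[[30,[-5,0,0],0],[30,[-5,0,0],0],[30,[-4,0,0],0],[30,[0,0,0],0],[30,[0,0,0],0]]'
python3 - <<'E'
from h import *
print(blk(telemetry.state()['position']),telemetry.state()['position'])
for n in("top","scene"):
    p,d=eyes.snapshot(n); cv2.imwrite(f"pics/{n}2.png",p[:,:,::-1])
    ca=cal(n); m=p.min(2)>175; q=ca[0]@(ca[1]@np.r_[C-U*60,46]+ca[2]); q=(q[:2]/q[2]).astype(int)
    c,st=corners(m,q); r=rect(c,46,ca); print(n,st,r,blk(r[0]),r[3]-A)
E
```

```text
time: 3.83
position: [571.6, -50.8, 67.7]
tcp_rot: [0.607, 0.795, 0.0, 0.0]
contact_force: [0.3, 0.9, 0.5]
grip_width: 30.1
finger_force: 0.2
time: 4.25
position: [578.1, -74.5, 67.6]
tcp_rot: [0.606, 0.795, 0.0, -0.0]
contact_force: [-1.2, 0.6, 1.3]
grip_width: 30.0
finger_force: 0.3
time: 4.67
position: [581.7, -88.0, 67.6]
tcp_rot: [0.607, 0.795, -0.0, 0.0]
contact_force: [-0.7, 0.0, 0.7]
grip_width: 30.2
finger_force: 0.0
(np.float64(0.7), np.float64(11.2)) [581.70661697 -87.9797095   67.60371346]
top [     0     15    512    369 147666] (array([492.53485107, -38.25402832]), 1245.0589599609375, 646.0563354492188, np.float64(-0.0020979051487097777)) (np.float64(-72.1), np.float64(82.8)) -0.2700979051487098
scene [     0      0    512    384 162819] (array([1052.17736816, -206.80566406]), 1995.0233154296875, 1649.129150390625, np.float64(-0.579699329225254)) (np.float64(422.9), np.float64(-227.9)) -0.847699329225254
```

View pics/scene2.png

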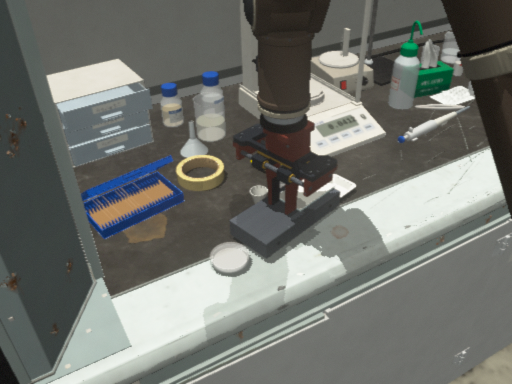

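The scene view shows the fingers on the block at about (290,195). They hide the plate, which has moved ahead of them. I'll push on to just short of the target, then back off and look.

```bash
python3 -m creep '[[30,[-5,0,0],0],[30,[-5,0,0],0],[30,[-5,0,0],0],[30,[-5,0,0],0],[30,[-5,0,0],0]]'
python3 -m creep '[[30,[-4,0,0],0],[30,[0,0,0],0],[30,[0,0,0],0]]'
python3 -c "
from h import *
print(blk(telemetry.state()['position']),telemetry.state()['position'])"
python3 -m creep '[[30,[8,0,0],0],[30,[25,0,-10],0],[30,[25,0,-30],0],[30,[25,0,-30],0],[30,[25,0,-30],0]]'
python3 -m creep '[[30,[30,0,-20],0],[30,[30,0,-20],0],[30,[30,0,0],0],[30,[30,0,0],0],[30,[0,0,0],0]]'
python3 - <<'E'
from h import *
for n in("top","scene"):
    p,d=eyes.snapshot(n); cv2.imwrite(f"pics/{n}3.png",p[:,:,::-1]); np.savez(f"{n}3.npz",p=p)
v=np.vstack([cv2.resize(cv2.imread("pics/top3.png")[150:250,210:370],None,fx=3,fy=3),cv2.resize(cv2.imread("pics/scene3.png")[150:250,210:370],None,fx=3,fy=3)])
cv2.imwrite("pics/v3.png",v[:600])
E
```

```text
time: 5.18
position: [588.5, -112.4, 67.7]
tcp_rot: [0.606, 0.795, -0.0, 0.0]
contact_force: [-0.8, 0.0, 0.0]
grip_width: 30.2
finger_force: 0.2
time: 5.43
position: [589.4, -116.0, 67.6]
tcp_rot: [0.607, 0.795, -0.0, 0.0]
contact_force: [-0.8, 0.2, -0.1]
grip_width: 30.1
finger_force: 0.0
(np.float64(0.7), np.float64(-17.8)) [ 589.40326506 -115.99312291   67.63331301]
time: 5.85
position: [559.6, -9.6, 168.2]
tcp_rot: [0.606, 0.795, -0.0, -0.001]
contact_force: [1.0, 1.2, 0.2]
grip_width: 30.1
finger_force: 0.0
time: 6.27
position: [526.9, 112.1, 207.7]
tcp_rot: [0.603, 0.798, 0.001, -0.001]
contact_force: [-0.5, 0.7, -1.2]
grip_width: 30.1
finger_force: 0.0
```

View pics/v3.png

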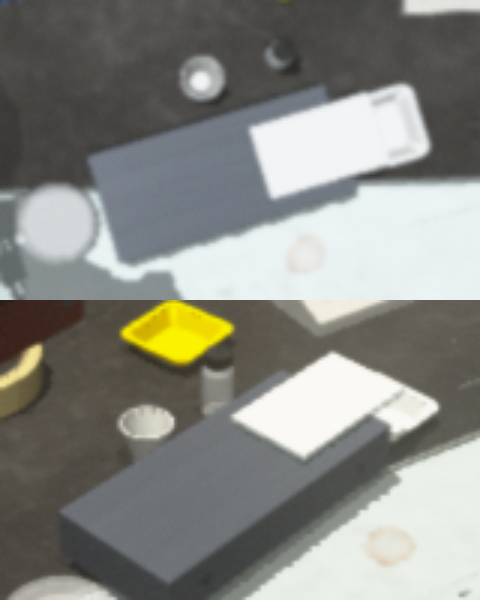

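The plate looks square and hangs over the boat. In the top crop its rear corners are at (248,127) and (272,199), and the block's corners are at (88,157), (121,263), (325,86) and (357,190). I'll work out the overhang from these.

```bash
python3 - <<'E'
from h import *
for n,b,pr in(("top",[(88,157),(121,263),(325,86),(357,190)],[(248,127),(272,199)]),("scene",[(60,214),(168,286),(282,73),(390,133)],[(232,115),(305,159),(333,52),(407,95)])):
    ca=cal(n); o=np.array([210,150]); f=lambda q,z:ray(np.array(q)/3+o-.33,z,ca)[:,:2]
    B=f(b,40); P=f(pr,46); c=B.mean(0); l=B[:2].mean(0)-B[2:].mean(0); u=l/np.linalg.norm(l); v=np.array([u[1],-u[0]])
    print(n,"block",c,np.linalg.norm(l),np.arctan2(-u[0],u[1]))
    for q in P: print(((q-c)@v).round(1),((q-c)@u).round(1), blk(q))
E
```

```text
top block [583.34045918 -99.22028007] 197.94709739095038 0.26724561813935216
29.7 -29.6 (np.float64(29.0), np.float64(-29.6))
-30.4 -30.7 (np.float64(-31.1), np.float64(-30.8))
scene block [578.40028844 -96.03436435] 194.8838026730045 0.2620020852504797
31.9 -36.2 (np.float64(27.1), np.float64(-32.1))
-29.3 -33.6 (np.float64(-34.1), np.float64(-29.1))
31.5 -133.9 (np.float64(26.0), np.float64(-129.7))
-33.0 -128.3 (np.float64(-38.4), np.float64(-123.7))
```

The overhang measures 30–31 mm (the limits are 23–43). The plate is centred within about 1 mm and square to the block, and the arm is clear, so I'm handing in.

```bash
python3 -c "
from h import *
print(job_done())"
```

```text
the job is handed in; nothing more can be done
None
```

The job is handed in: the plate lies flat and square on the block, overhanging the boat by about 31 mm and centred within about 1 mm by camera measurement; the arm is clear, the last picture showed nothing else out of place, and no verdict came back.

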